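# Pack the vet's house-call tray and lock it

### The job

Pack the house-call tray: lay the otoscope and the reflex hammer side by side, both flat on the floor of the wide bay, and stand the lidded sample jar upright in the narrow bay, setting it down rather than dropping it. When all three are in, slide the black transport lock on the tray's front ledge fully home to its end stop, on the narrow bay's side. Leave the mouse, the carton and the pump bottle where they are.

Things in the scene. Friction and masses are not known exactly. Their poses are not given: they have to be found in the camera images.
- tray: Open aluminium tray with two bays, fixed, 218 (x) by 247 (y) mm, walls 4 mm thick, rim 42 mm and floor 6 mm above the counter. Origin: centre of its underside; z up, x away from the front ledge, y towards the narrow bay. A rim-high wall at y = 32.5 mm parts the bays. Grey ledge with the lock at x -184..-109 mm, 8 mm high. Black carrying loops stand out 18 mm from both side walls.
- wide_bay (a point): Centre of the wide bay's floor (inside 210 by 150 mm, 36 mm deep; tray x -105..105, y -119.5..30.5 mm). Axes as the tray.
- narrow_bay (a point): Centre of the narrow bay's floor (inside 210 by 85 mm, 36 mm deep; tray x -105..105, y 34.5..119.5 mm). Axes as the tray.
- lock (a joint): Transport lock slide, metres: 0 = fully unlocked, 0.09 = home at its end stop; grows as the grip slides along the tray's +y, towards the narrow bay's side. It moves with about 2 N and stays where it is left.
- lock_top (a point): Centre of the top face of the lock's black grip, a block 28 (tray x) by 20 (tray y) by 40 mm high, its top about 62 mm above the counter, on a low steel track 14 mm high on the ledge. Its +x side is 28 mm clear of the tray's front wall. Axes as the tray; the point moves with the grip.
- otoscope: Loose otoscope lying on its side, 151 mm long along its x, about 160 g. Black handle 26 mm wide (y), 24 mm high (z), from x = -80 to 35 mm; round black head 38 mm across, 24 mm high, centred at x = 52 mm; a small grey cone stands out sideways from the head to y = 45 mm. Origin: on the underside, below the grip point; z up.
- otoscope_grip (a point): Grip point on the otoscope's handle, near its balance point: the handle's centre line, 12 mm above the underside. Axes as the otoscope.
- hammer: Loose reflex hammer lying flat, 181 mm long along its x, about 110 g. Black handle 16 mm wide (y), 22 mm high (z), from x = -90 to 10 mm; steel shaft 10 mm thick; black rubber head, a roll of 22 mm diameter, 50 mm long along y, centred at x = 80 mm. Origin: on the underside, 90 mm from the handle's end; z up.
- hammer_grip (a point): Grip point on the hammer's handle: x = -20 mm from its origin, on the centre line, 11 mm above the underside. Axes as the hammer.
- jar: Loose upright amber glass sample jar with a white lid of the same width, 60 mm diameter, 70 mm high, about 200 g. Origin: centre of its underside; z up.
- mouse: Bystander: black computer mouse, 100 by 58 by 33 mm, origin at the centre of its underside. Leave alone.
- carton: Bystander: upright white carton with a grey band, 45 by 75 mm, 100 mm high, origin at the centre of its underside. Leave alone.
- pump: Bystander: white pump bottle, 64 mm diameter, 181 mm high, origin at the centre of its underside. Leave alone.
Not all that is in view belongs to the job. What is shaped like the otoscope but purple or yellow is not meant.

How it is judged:
By the outcome, as a careful person would: the job done as asked, in the order asked, and still so for the second after the job is handed in, with the robot touching nothing.
It also fails if it takes over 72 s, if anything falls off the work surface, if the arm or the gripper's body presses on something with over 40 N, if the wrist force passes 120 N, or if a joint passes its speed limit or range.

### The arm

A 6-joint arm with a two-finger parallel gripper is mounted at the origin on the work surface. World frame = base frame: x ahead of the robot, y to its left, z up, the work surface at z = 0. Lengths are in mm, angles in rad, forces in N, time in s.
With the tool pointing down it reaches from about 350 to 875 mm from the base axis. Payload 4.2 kg.
Tool frame: the origin (TCP) lies at the very end of the fingers, on their centre line; the grasp point (between the pads) lies 19 mm behind it; z points along the fingers, y is the line along which they close (so a half turn about z gives the same grasp; the last joint's range is limited). The gripper opens to 85 mm and grips with 20 to 120 N. Pads are 22 mm wide; open, the fingers measure 114 mm over their backs; the gripper's body (76 mm by 85 mm) begins 54 mm behind the grasp point. The pads swing forward as they close: fully open they stand 13 mm farther back than shut.
Start: joints at [1.489, 0.385, 0.008, 0, -1.194, -0.259], TCP at [208.868, 589.044, 231.312] pointing down, gripper open.
Joint ranges: [-3.14, 3.14], [-1.21, 2.06], [-1.07, 1.41], [-3.16, 2.05], [-2.99, -0.16], [-3.1, 3.1]. Speed limits (rad/s): [2.79, 2.79, 3.14, 3.14, 3.14, 3.14].

### API

Orientations are given as a unit quaternion [x, y, z, w].
In Python, from bench import read_state, get_image, get_calibration, job_done gives the robot as it stands.
- The arm moves only by the shell command python3 -m creep 'ROWS'. ROWS is a JSON object of lists of equal length, an entry for each row: "translation": the shift along the world's x, y, z in cm, a list of three; "delta_rot": the turn, a rotation vector about the world's x, y, z in degrees, a list of three; "hand": the finger opening in cm, from 0 to 8.54. A call has 1 to 8 rows; each row is the pose to reach, as a shift and turn from the pose commanded when the call began; what a row does not reach only later rows make up. A row lasts 1/8 s, in which the tool goes at most 62.5 mm and 10.7 degrees, less where a joint would pass 70% of its speed; a pose out of reach is approached as far as the arm can. A call with a gripper value outside its range is refused whole. The fingers move at their own pace and stop on an object; the grip force is fixed at half the most. Time passes only in rows, so rows that repeat a pose let the fingers close. It gives the time, the measured TCP pose, the force, the opening and the grip force at its end, in the units of the state.
- read_state(): the state, without advancing time (a new reading comes with each control period).
- get_image(name): name is "side" or "top" or "wrist"; returns (picture, depth): 480x640x3 uint8, red, green, blue; 480x640 float32, mm along the optical axis (not along the pixel's ray), 0 where there is no reading.
- get_calibration(name): a dict with "intrinsics" (3x3 intrinsics, pixels), "xyz" and "attitude" of the camera in the world. Camera axes: x right, y down, z forward; pixel columns grow to the right and rows downward; lengths in mm; the calibration is good to about 2 mm. A picture is of the moment at which its call begins: read the wrist's pose just before it. get_calibration takes no time and is no camera call; for the wrist camera it gives the pose at the moment of the call.
- job_done(): hands the job in; it is judged then, once.
The state is a dict: "clock": time; "joints": joint angles; "joint_vel": joint speeds; "joint_efforts": joint torques, N m; "position": TCP position; "ee_rot": TCP orientation; "contact_force": force on the tool from outside, world axes, zero at the start; "wrist_torque": the same for the moment, N m; "gripper_width": finger opening in mm; "grasp_force": force on a finger pad.
Only numpy, scipy, OpenCV 4.12 (cv2) and the standard library are available. Lean on these libraries where they do the work, as an engineer would, in place of code of your own. Each camera call takes 0.05 s, during which the arm holds its last target. There are 200 camera calls.

## Working session

There is one attempt and no reset: what is moved stays moved. The work goes in short steps, Python scripts to look and compute and a shell command to move; the robot and the scene stay as the last step left them, time stands still between calls to the robot, and variables do not carry over. Pictures are saved under pics/ and viewed, at most 10 in all, crops included, and the job is handed in when it is done.

```bash
mkdir -p pics; ls; python3 - <<'E'
from bench import *
import cv2,numpy as np
np.set_printoptions(precision=4,suppress=True)
print(read_state())
for n in ("top","side"):
    p,d=get_image(n); cv2.imwrite(f"pics/{n}0.png",p[:,:,::-1]); np.savez(f"{n}0.npz",p=p,d=d)
    print(n,get_calibration(n))
E
```

```text
pics
{'clock': 0.0, 'joints': array([ 1.4886,  0.3856,  0.0066, -0.0005, -1.194 , -0.2586]), 'joint_vel': array([-0.0011, -0.0007, -0.0002, -0.0002,  0.0002,  0.0011]), 'joint_efforts': array([  0.0006, -39.229 ,  18.8401,   4.1862,  -0.0046,  -0.    ]), 'position': array([208.6916, 588.4991, 230.2149]), 'ee_rot': array([ 0.9855, -0.1697, -0.0001,  0.0011]), 'contact_force': array([-0.1557, -0.2534, -0.1075]), 'wrist_torque': array([0.0064, 0.0024, 0.0108]), 'grasp_force': 0.0, 'gripper_width': 85.2464270080029}
top {'intrinsics': array([[456.8174,   0.    , 316.0087],
       [  0.    , 456.8174, 248.515 ],
       [  0.    ,   0.    ,   1.    ]]), 'xyz': array([ 448.2855, -134.8261, 1069.3674]), 'attitude': array([ 0.7087, -0.7027,  0.0419, -0.0471])}
side {'intrinsics': array([[496.2428,   0.    , 317.4477],
       [  0.    , 496.2428, 242.054 ],
       [  0.    ,   0.    ,   1.    ]]), 'xyz': array([ 457.7774,  623.8979, 1017.7411]), 'attitude': array([-0.058 ,  0.9406, -0.3333,  0.0281])}
```

View pics/top0.png

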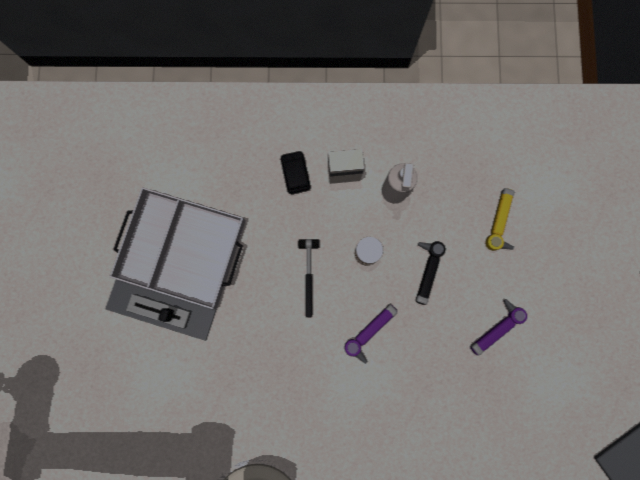

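View pics/side0.png

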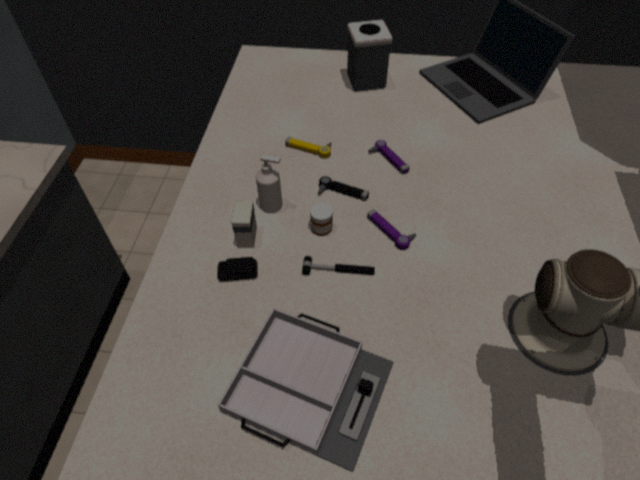

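The top view has up = world +x and left = +y. It shows the tray at about (180,250) px with the lock grip at (167,314), the hammer at (309,278) with its head up, the jar at (369,250), and the black otoscope at (430,272) with its head at (438,249). The purple and yellow ones are decoys.

```bash
cat > h.py <<'E'
import numpy as np,cv2
from scipy.spatial.transform import Rotation as R
from bench import *
np.set_printoptions(precision=1,suppress=True)
def ray(uv,z,cal):
    uv=np.atleast_2d(uv).astype(float); K=cal["intrinsics"]
    r=np.c_[(uv-[K[0,2],K[1,2]])/[K[0,0],K[1,1]],np.ones(len(uv))]@R.from_quat(cal["attitude"]).as_matrix().T
    z=np.broadcast_to(z,len(uv)); return cal["xyz"]+r*((z-cal["xyz"][2])/r[:,2])[:,None]
def cloud(d,cal):
    v,u=np.mgrid[:480,:640]; K=cal["intrinsics"]
    c=np.dstack([(u-K[0,2])/K[0,0]*d,(v-K[1,2])/K[1,1]*d,d])
    return c@R.from_quat(cal["attitude"]).as_matrix().T+cal["xyz"]
def box(p,box):
    m=np.zeros((480,640),bool);u0,v0,u1,v1=box;m[v0:v1,u0:u1]=True;return m
E
python3 - <<'E'
from h import *
f=np.load("top0.npz");p,d=f["p"].astype(int),f["d"];cal=get_calibration("top");c=cloud(d,cal)
print("table z",np.median(c[330:350,300:330,2]),c[330:350,300:330,2].std(), np.median(c[180:220,560:600,2]))
g=p.max(2); 
def rep(n,m,z):
    v,u=np.nonzero(m); w=ray(np.c_[u,v],z,cal)[:,:2].astype(np.float32); r=cv2.minAreaRect(w)
    print(n,m.sum(),"mean",w.mean(0),"rect",r,"zmed",np.median(c[m][:,2]),"zmax",np.percentile(c[m][:,2],95))
    return w
B=lambda *b:box(p,b)
rep("oto",(g<70)&B(412,236,450,308),18)
rep("otohead",(g<75)&B(425,236,450,260),24)
w=rep("otohandle",(g<60)&B(412,262,450,308),24)
rep("hamhead",(g<70)&B(295,236,325,253),18)
rep("hamhandle",(g<70)&B(295,272,325,320),22)
rep("jar",(c[...,2]>50)&B(345,230,395,270),70)
rep("lock",(g<50)&(c[...,2]>40)&B(140,295,190,330),62)
for zz in ((25,60),):
  rep("rim",(c[...,2]>zz[0])&(c[...,2]<zz[1])&B(105,180,260,307),42)
for k,b in dict(lock=(150,300,185,325),oto=(412,236,450,308)).items():
    print(k,cv2.resize(g[b[1]:b[3],b[0]:b[2]].astype(np.uint8),None,fx=1,fy=1).min())
im=np.hstack([cv2.resize(f["p"][180:340,100:260,::-1],(400,400),interpolation=2),cv2.resize(f["p"][220:320,350:450,::-1],(400,400),interpolation=2)])
cv2.imwrite("pics/z1.png",im)
E
```

```text
table z 1.1934900071870516 61.59944688812835 1.0811681410031042
oto 703 mean [ 535.3 -387.7] rect ((528.5420532226562, -390.66461181640625), (62.7219123840332, 147.5147705078125), 86.77182006835938) zmed 23.879428421189914 zmax 28.00364174093711
otohead 220 mean [ 579.1 -398.6] rect ((579.5541381835938, -400.5545349121094), (41.74465560913086, 46.04600524902344), 0.4717206656932831) zmed 23.807198713371463 zmax 27.750363615176397
otohandle 439 mean [ 510.6 -381.1] rect ((506.2947082519531, -379.6718444824219), (26.06643295288086, 103.19442749023438), 72.1599349975586) zmed 24.148144221271878 zmax 28.120467276657838
hamhead 160 mean [ 592.9 -108.6] rect ((593.1134033203125, -108.91618347167969), (21.110694885253906, 48.83402633666992), 0.4622231125831604) zmed 20.582427735990223 zmax 24.80702378106077
hamhandle 293 mean [ 473.8 -111.3] rect ((475.3518371582031, -111.49918365478516), (97.68440246582031, 13.761271476745605), 0.6699466705322266) zmed 22.434971896498837 zmax 25.445291225431628
jar 597 mean [ 572.8 -244.8] rect ((575.841552734375, -241.04833984375), (84.93724060058594, 99.41526794433594), 5.684703826904297) zmed 70.96833862831465 zmax 74.30540377483172
lock 153 mean [427.7 201.7] rect ((427.7445068359375, 204.74978637695312), (28.154266357421875, 35.29912567138672), 0.524044394493103) zmed 62.06155365228176 zmax 65.97866272476222
rim 2090 mean [581.7 202.6] rect ((555.747802734375, 193.4418182373047), (281.35736083984375, 266.5602722167969), 73.5917739868164) zmed 37.834442209654185 zmax 44.9017281153628
lock 1
oto 4
```

View pics/z1.png

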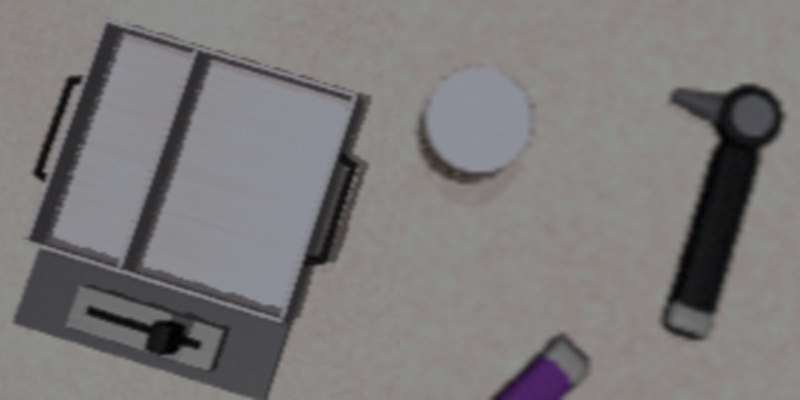

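```bash
python3 - <<'E'
from h import *
f=np.load("top0.npz");p,d=f["p"].astype(int),f["d"];cal=get_calibration("top");c=cloud(d,cal);g=p.max(2)
uv=np.array([[144,190],[246.2,217.5],[112.8,276.2],[214,307.5]]);w=ray(uv,42,cal)[:,:2]
mod=np.array([[109,123.5],[109,-123.5],[-109,123.5],[-109,-123.5]])
a=w-w.mean(0);th=np.arctan2((mod[:,0]*a[:,1]-mod[:,1]*a[:,0]).sum(),(mod*a).sum())
Rm=np.array([[np.cos(th),-np.sin(th)],[np.sin(th),np.cos(th)]]);print("corners",w,"tray",w.mean(0),np.degrees(th),"res",(a-mod@Rm.T))
# rim edges via depth
m=box(p,(105,180,260,312))&(c[...,2]>39)&(c[...,2]<46);q=(c[m][:,:2]-w.mean(0))@Rm
for k in (0,1):
    h,e=np.histogram(q[:,k],np.arange(-160,160,4));print([(int(e[i]),int(h[i])) for i in range(len(h)) if h[i]>12])
for nm,s in (("fr",(abs(q[:,0]+107)<8)&(abs(q[:,1])<100)),("div",(abs(q[:,1]-32.5)<8)&(abs(q[:,0])<90))):
    vx,vy,x0,y0=cv2.fitLine(q[s].astype(np.float32),cv2.DIST_L1,0,.01,.01).ravel();print(nm,s.sum(),np.degrees(np.arctan2(vy,vx)),x0,y0)
lk=box(p,(140,295,190,330))&(c[...,2]>57)&(c[...,2]<66);print("lock world",c[lk].mean(0),"tray",(c[lk][:,:2].mean(0)-w.mean(0))@Rm)
mj=(box(p,(345,230,395,270))&(c[...,2]>62)&(c[...,2]<80)).astype(np.uint8)
cc=max(cv2.findContours(mj,0,1)[0],key=len);(x,y),r=cv2.minEnclosingCircle(cc);print("jar",ray([x,y],70,cal),r)
print("oto head/end",ray([[437.5,249.5],[422,301]],24,cal))
E
```

```text
corners [[711.5 272. ]
 [648.7  33.8]
 [511.8 331.3]
 [443.8 100. ]] tray [579.  184.3] -16.29305378357943 res [[-6.7 -0.3]
 [-0.2 -1.4]
 [ 2.8 -2.1]
 [ 4.1  3.7]]
[(-112, 66), (-108, 121), (-100, 14), (-60, 13), (-56, 13), (-40, 13), (-36, 14), (20, 14), (68, 13), (76, 13), (104, 161), (108, 20)]
[(-120, 102), (-116, 85), (32, 27), (36, 160), (40, 17), (120, 13), (124, 158), (128, 39)]
fr 155 89.82229 -107.170654 21.899353
div 160 -0.11445163 -36.786427 37.26399
lock world [427.7 204.4  62.3] tray [-150.8  -23.1]
jar [[ 573.4 -245.2   70. ]] 13.54032039642334
oto head/end [[ 580.7 -406.2   24. ]
 [ 462.6 -368.2   24. ]]
```

```bash
python3 -m creep '{"translation":[[27,-39,0],[27,-39,0],[27,-39,0],[27,-39,0],[27,-39,0],[27,-39,0],[27,-39,0],[27,-39,0]],"delta_rot":[[0,0,1.7],[0,0,1.7],[0,0,1.7],[0,0,1.7],[0,0,1.7],[0,0,1.7],[0,0,1.7],[0,0,1.7]],"hand":[6,6,6,6,6,6,6,6]}'
```

```text
clock: 1.1
position: [479.6, 196.5, 231.0]
ee_rot: [0.988, -0.156, -0.0, 0.0]
contact_force: [-0.6, -0.2, -1.2]
gripper_width: 60.3
grasp_force: 0.0
```

```bash
python3 - <<'E'
from h import *
p,d=get_image("wrist");np.savez("w1.npz",p=p,d=d,**get_calibration("wrist"))
cv2.imwrite("pics/w1.png",p[:,:,::-1])
E
python3 -m creep '{"translation":[[5.2,-46,0],[5.2,-46,0],[5.2,-46,0],[5.2,-46,0],[5.2,-46,0],[5.2,-46,0],[5.2,-46,0],[5.2,-46,0]],"delta_rot":[[0,0,0],[0,0,0],[0,0,0],[0,0,0],[0,0,0],[0,0,0],[0,0,0],[0,0,0]],"hand":[6,6,6,6,6,6,6,6]}'
python3 -m creep '{"translation":[[0,-6,-2],[0,-12.4,-4],[0,-12.4,-4],[0,-12.4,-4]],"delta_rot":[[0,0,0],[0,0,0],[0,0,0],[0,0,0]],"hand":[6,6,6,6]}'
python3 - <<'E'
from h import *
p,d=get_image("wrist");np.savez("w2.npz",p=p,d=d,**get_calibration("wrist"))
w1=np.load("w1.npz")["p"]
cv2.imwrite("pics/w12.png",np.hstack([cv2.resize(w1,(400,300)),cv2.resize(p,(400,300))])[:,:,::-1])
E
```

```text
clock: 2.15
position: [530.4, -263.9, 230.3]
ee_rot: [0.988, -0.157, -0.001, -0.0]
contact_force: [0.7, 0.7, -0.1]
gripper_width: 59.9
grasp_force: 0.0
clock: 2.65
position: [530.5, -385.1, 190.4]
ee_rot: [0.988, -0.155, -0.001, -0.0]
contact_force: [0.1, 0.6, 1.2]
gripper_width: 60.2
grasp_force: 0.0
```

View pics/w12.png

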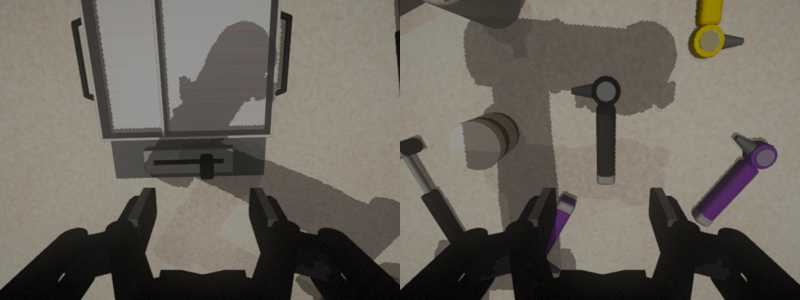

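The left frame shows the tray and its lock (grip about (206,165)). In the right frame the otoscope lies ahead of the fingers, with its head at (606,91) and handle end at (605,183) in the collage. I'll measure both from depth.

```bash
python3 - <<'E'
from h import *
f=np.load("w2.npz");c=cloud(f["d"],f);p=f["p"].astype(int)
u0=lambda u:int((u-400)*1.6)
m=box(p,(u0(565),int(70*1.6),u0(640),int(190*1.6)))&(c[...,2]>10)&(c[...,2]<32)
q=c[m][:,:2];print("oto z",np.percentile(c[m][:,2],[5,50,95]))
hd=q[(q[:,0]<555)]
r=cv2.minAreaRect(hd.astype(np.float32));vx,vy,x0,y0=cv2.fitLine(hd.astype(np.float32),cv2.DIST_L2,0,.01,.01).ravel()
a=np.array([vx,vy]);a*=np.sign(a[0]);n=np.array([-a[1],a[0]]);s=(q-[x0,y0])@a;t=(q-[x0,y0])@n
print("ang",np.degrees(np.arctan2(a[1],a[0])),"s range",np.percentile(s,[.2,99.8]),"t handle",np.percentile((hd-[x0,y0])@n,[1,99]),"head t",np.percentile(t[s>s.max()-40],[.5,99.5]))
for name,sv in (("from end",s.min()+80),("from front",s.max()-71)):print(name,[x0,y0]+a*sv)
f=np.load("w1.npz");c=cloud(f["d"],f)
th=np.radians(-16.4);A=np.array([[np.cos(th),-np.sin(th)],[np.sin(th),np.cos(th)]]);o=np.array([580.3,188.6])
q=(c[...,:2]-o)@A;z=c[...,2]
m=(z>38)&(z<46)&(f["d"]>0)
print("floor/table z",np.median(z[150:180,300:380]),np.median(z[60:90,500:600]))
for nm,s,k in (("fr",m&(abs(q[...,0]+107)<9)&(abs(q[...,1])<100),0),("div",m&(abs(q[...,1]-32.5)<9)&(abs(q[...,0])<90),1),("left",m&(abs(q[...,1]-121.5)<9)&(abs(q[...,0])<90),1),("right",m&(abs(q[...,1]+121.5)<9)&(abs(q[...,0])<90),1)):
    vx,vy,x0,y0=cv2.fitLine(q[s].astype(np.float32),cv2.DIST_L1,0,.01,.01).ravel();print(nm,s.sum(),np.degrees(np.arctan(vy/vx)),x0,y0)
lk=(z>57)&(z<66)&(abs(q[...,0]+150)<30)&(abs(q[...,1])<110);print("lock tray",np.percentile(q[lk],[3,97],axis=0))
E
```

```text
oto z [18.5 24.5 26.7]
ang -18.36711 s range [-52.   95.2] t handle [-12.6  12.6] head t [-16.5  45.1]
from end [ 535.3 -391.7]
from front [ 533.4 -391. ]
floor/table z 5.96902747887512 0.19059309817788517
fr 1178 89.782074 -105.55483 3.1385744
div 1109 -0.1735476 3.9823594 31.812368
left 1318 -0.21240921 0.00077147677 120.18144
right 1178 -0.16401578 -52.35181 -120.94249
lock tray [[-161.8  -37.4]
 [-136.8  -18.7]]
```

```bash
python3 -m creep '{"translation":[[0.4,-0.6,-6],[0.4,-0.6,-12],[0.4,-0.6,-15],[0.4,-0.6,-17],[0.4,-0.6,-18.6],[0.4,-0.6,-18.6],[0.4,-0.6,-18.6],[0.4,-0.6,-18.6]],"delta_rot":[[0,0,-0.5],[0,0,-0.5],[0,0,-0.5],[0,0,-0.5],[0,0,-0.5],[0,0,-0.5],[0,0,-0.5],[0,0,-0.5]],"hand":[6,6,6,6,6,6,4.5,3.5]}'
python3 -m creep '{"translation":[[0,0,0],[0,0,0],[0,0,0],[0,0,0],[0,0,0],[0,0,0]],"delta_rot":[[0,0,0],[0,0,0],[0,0,0],[0,0,0],[0,0,0],[0,0,0]],"hand":[3,2,2,2,2,2]}'
```

```text
clock: 3.7
position: [535.6, -391.2, 6.6]
ee_rot: [0.987, -0.159, 0.001, 0.0]
contact_force: [0.5, 0.4, 0.2]
gripper_width: 35.2
grasp_force: 0.0
clock: 4.45
position: [535.4, -391.2, 6.3]
ee_rot: [0.987, -0.159, 0.001, 0.0]
contact_force: [-0.1, 1.0, 5.5]
gripper_width: 24.6
grasp_force: 62.0
```

```bash
python3 -m creep '{"translation":[[0,0,2],[0,0,6],[0,0,12],[0,5,13],[1,11,13],[1.5,17,13],[2,23,13],[2.5,29,13]],"delta_rot":[[0,0,0],[0,0,0],[0,0,0],[0,0,0.5],[0,0,1],[0,0,1.7],[0,0,1.7],[0,0,1.7]],"hand":[2,2,2,2,2,2,2,2]}'
python3 -m creep '{"translation":[[0.5,6,0],[1,12,0],[1.5,18,0],[2,23,0],[2,26.8,0],[2,26.8,0],[2,26.8,0]],"delta_rot":[[0,0,0],[0,0,0],[0,0,0],[0,0,0],[0,0,0],[0,0,0],[0,0,0]],"hand":[2,2,2,2,2,2,2]}'
python3 - <<'E'
from h import *
p,d=get_image("wrist");q,_=get_image("side");np.savez("w3.npz",p=p,d=d,**get_calibration("wrist"))
cv2.imwrite("pics/w3.png",np.hstack([cv2.resize(p,(400,300)),cv2.resize(q[170:470,180:480],(300,300))])[:,:,::-1])
E
```

```text
clock: 5.45
position: [559.1, -99.1, 134.4]
ee_rot: [0.989, -0.145, -0.001, -0.0]
contact_force: [0.4, -0.2, -1.8]
gripper_width: 24.5
grasp_force: 61.2
clock: 6.32
position: [579.1, 166.5, 134.4]
ee_rot: [0.989, -0.145, -0.001, 0.001]
contact_force: [-0.1, -0.5, -2.2]
gripper_width: 24.6
grasp_force: 61.2
```

View pics/w3.png

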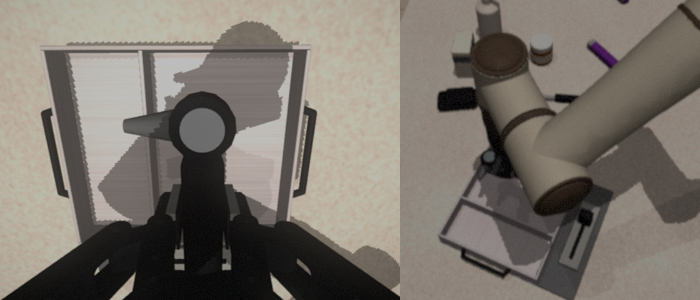

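The otoscope is held level over the wide bay, head at (202,130) and cone to the left. I'll check the cone's clearance to the divider in tray coordinates.

```bash
cat >> h.py <<'E'
TH=np.radians(-16.6);A=np.array([[np.cos(TH),-np.sin(TH)],[np.sin(TH),np.cos(TH)]]);O=np.array([581.3,187.8])
def tray(c): return (c[...,:2]-O)@A
E
python3 - <<'E'
from h import *
f=np.load("w3.npz");c=cloud(f["d"],f);q=tray(c);z=c[...,2]
m=(z>110)&box(0,(180,130,390,250));print("z",np.percentile(z[m],[2,50,98]),"x max",np.percentile(q[m][:,0],99.8))
print("cone tip y",np.percentile(q[m][:,1],[.3,99.7]))
h=m&(q[...,0]>40)&(z>140);
for x in range(20,90,6):
    s=m&(abs(q[...,0]-x)<3); 
    if s.sum()>20: print(x,q[s][:,1].min(),q[s][:,1].max(),np.median(z[s]))
print("tcp tray",tray(read_state()["position"]))
E
```

```text
z [141.8 152.4 155.1] x max 83.99488947776459
cone tip y [-39.8  22.2]
38 -34.57818523078549 -10.992956712864956 152.0036789884596
44 -38.93402004831579 -0.16616988559103044 152.84364739889844
50 -40.9125411821028 22.92458704288483 152.85557710981672
56 -40.98716121170778 23.0511292333016 152.03512926260436
62 -40.35902072627692 18.113911178907415 152.6443401646273
68 -36.901467973526 -7.235442577841137 152.13965293927038
74 -30.751829678826546 -13.226436147639419 149.46856365347855
86 -22.256843436067125 -22.256843436067125 277.3857039110164
tcp tray [  4.6 -21.6]
```

```bash
python3 -m creep '{"translation":[[0,0,-5],[0,0,-9],[0,0,-11],[0,0,-11.8],[0,0,-12.1],[0,0,-12.1],[0,0,-12.1]],"delta_rot":[[0,0,0],[0,0,0],[0,0,0],[0,0,0],[0,0,0],[0,0,0],[0,0,0]],"hand":[2,2,2,2,2,2,2]}'
```

```text
clock: 7.3
position: [580.5, 167.3, 15.4]
ee_rot: [0.989, -0.145, 0.001, -0.001]
contact_force: [-0.3, -0.4, -1.9]
gripper_width: 25.1
grasp_force: 61.2
```

```bash
python3 -m creep '{"translation":[[0,0,-0.2],[0,0,-0.3],[0,0,-0.3]],"delta_rot":[[0,0,0],[0,0,0],[0,0,0]],"hand":[2,2,2]}'
```

```text
clock: 7.68
position: [580.0, 167.2, 12.2]
ee_rot: [0.99, -0.144, 0.0, -0.0]
contact_force: [-2.1, -1.0, 4.6]
gripper_width: 24.5
grasp_force: 62.0
```

```bash
python3 -m creep '{"translation":[[0,0,0],[0,0,0],[0,0,0.2],[0,0,3],[0,0,8],[0,0,13],[-2,-6,14],[-3,-12,15]],"delta_rot":[[0,0,0],[0,0,0],[0,0,0],[0,0,0],[0,0,0],[0,0,0],[0,0,6],[0,0,14]],"hand":[3.5,4.5,4.5,4.5,4.5,4.5,4.5,4.5]}'
python3 -m creep '{"translation":[[-2,-6,0],[-4,-12,0],[-5.5,-15.8,0],[-5.5,-15.8,0],[-5.5,-15.8,0]],"delta_rot":[[0,0,2],[0,0,3.8],[0,0,3.8],[0,0,3.8],[0,0,3.8]],"hand":[4.5,4.5,4.5,4.5,4.5]}'
python3 - <<'E'
from h import *
p,d=get_image("wrist");k=get_calibration("wrist");s=read_state();print(s["position"],s["ee_rot"]);c=cloud(d,k)
cv2.imwrite("pics/w4.png",p[:,:,::-1])
z=c[...,2];m=(z>12)&(z<30)&(abs(c[...,1]+111)<32)&(c[...,0]<610)&(c[...,0]>420)
q=c[m][:,:2].astype(np.float32)
print(m.sum(),q.min(0),q.max(0))
hd=q[q[:,0]>578];print("head",cv2.minAreaRect(hd))
a=q[(q[:,0]<520)&(abs(q[:,1]+111)<20)];print("handle",cv2.minAreaRect(a),a.mean(0)); vx,vy,x0,y0=cv2.fitLine(a,2,0,.01,.01).ravel();print(np.degrees(np.arctan(vy/vx)),x0,y0)
E
```

```text
clock: 8.68
position: [549.3, 47.0, 162.2]
ee_rot: [1.0, -0.02, 0.001, -0.0]
contact_force: [0.9, -0.6, 0.1]
gripper_width: 45.2
grasp_force: 0.0
clock: 9.3
position: [495.3, -110.3, 161.4]
ee_rot: [1.0, 0.01, 0.0, -0.0]
contact_force: [-0.3, 0.1, 0.6]
gripper_width: 44.9
grasp_force: 0.0
[ 495.5 -109.9  161.3] [ 1.  0.  0. -0.]
5814 [ 425.2 -133.1] [605.1 -83.2]
head ((591.7477416992188, -108.09381103515625), (26.53684425354004, 49.960487365722656), 1.0654969215393066)
handle ((472.57574462890625, -110.09934997558594), (94.8365249633789, 15.722784996032715), 0.7695204019546509) [ 475.1 -109.9]
0.81633794 475.13428 -109.94106
```

```bash
python3 -m creep '{"translation":[[-0.2,0,-6],[-0.2,0,-11],[-0.2,0,-14],[-0.2,0,-15.7],[-0.2,0,-15.7],[-0.2,0,-15.7],[-0.2,0,-15.7],[-0.2,0,-15.7]],"delta_rot":[[0,0,0],[0,0,0],[0,0,0],[0,0,0],[0,0,0],[0,0,0],[0,0,0],[0,0,0]],"hand":[4.5,4.5,4.5,4.5,4.5,4.5,3,2]}'
python3 -m creep '{"translation":[[0,0,0],[0,0,0],[0,0,0],[0,0,0],[0,0,0]],"delta_rot":[[0,0,0],[0,0,0],[0,0,0],[0,0,0],[0,0,0]],"hand":[1,1,1,1,1]}'
```

```text
clock: 10.35
position: [493.5, -110.2, 5.0]
ee_rot: [1.0, 0.01, 0.001, -0.0]
contact_force: [-0.2, -0.7, -0.3]
gripper_width: 20.0
grasp_force: 0.0
clock: 10.98
position: [493.5, -110.3, 5.1]
ee_rot: [1.0, 0.01, 0.001, 0.0]
contact_force: [-0.2, 0.9, 6.1]
gripper_width: 14.1
grasp_force: 60.2
```

```bash
python3 -m creep '{"translation":[[0,0,2],[0,0,7],[0,0,12],[1,5,13],[2,11,13],[3.4,17,13],[4.5,22.3,13],[4.5,22.3,13]],"delta_rot":[[0,0,0],[0,0,0],[0,0,0],[0,0,-5],[0,0,-13],[0,0,-17.7],[0,0,-17.7],[0,0,-17.7]],"hand":[1,1,1,1,1,1,1,1]}'
python3 -m creep '{"translation":[[0,0,0],[0,0,0]],"delta_rot":[[0,0,0],[0,0,0]],"hand":[1,1]}'
python3 - <<'E'
from h import *
p,d=get_image("wrist");k=get_calibration("wrist");c=cloud(d,k);q=tray(c);z=c[...,2]
cv2.imwrite("pics/w5.png",cv2.resize(p,(400,300))[:,:,::-1])
s=read_state();print("tcp tray",tray(s["position"]),s["position"])
m=(z>115)&(z<165)&(q[...,0]>35)&(abs(q[...,1]+84)<45)
print(m.sum(),np.percentile(z[m],[2,50,98]),np.percentile(q[m],[.5,99.5],axis=0))
for n,lo,hi in(("shaft",40,60),("head",70,110)):
    t=m&(q[...,0]>lo)&(q[...,0]<hi);print(n,np.percentile(q[t],[1,50,99],axis=0),np.percentile(z[t],[5,50,95]))
o=(z>15)&(z<36)&(abs(q[...,1]+10)<40)&(abs(q[...,0])<95);print("oto in bay",np.percentile(q[o],[1,99],axis=0),np.percentile(z[o],[50,95]))
E
```

```text
clock: 11.98
position: [538.5, 116.0, 133.8]
ee_rot: [0.99, -0.142, 0.0, -0.0]
contact_force: [-0.5, 0.2, -1.2]
gripper_width: 14.4
grasp_force: 59.5
clock: 12.22
position: [537.5, 111.5, 134.0]
ee_rot: [0.99, -0.144, -0.0, 0.0]
contact_force: [0.4, -0.5, -1.3]
gripper_width: 14.9
grasp_force: 59.4
tcp tray [-20.1 -85.6] [537.6 111.5 134.1]
15223 [140.9 148.4 151.6] [[  36.  -110.3]
 [  91.2  -62.1]]
shaft [[ 40.3 -91.1]
 [ 50.3 -86.2]
 [ 59.8 -81.4]] [141.3 144.  145.4]
head [[  70.2 -110.1]
 [  79.7  -86.3]
 [  90.9  -62.4]] [144.2 149.3 151.4]
oto in bay [[-71.8 -38.1]
 [ 70.7  19.4]] [29.8 31.9]
```

View pics/w5.png

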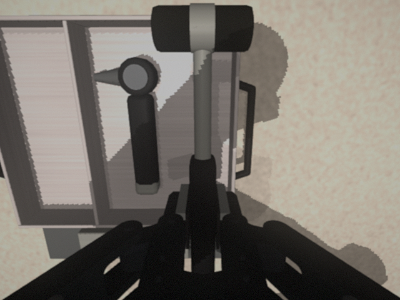

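The otoscope lies flat in the bay at left. The hammer is aligned above the free strip, head at (203,28) in this view.

```bash
python3 -m creep '{"translation":[[0.1,0.4,-5],[0.1,0.4,-9],[0.1,0.4,-11],[0.1,0.4,-12],[0.1,0.4,-12.2],[0.1,0.4,-12.2],[0.1,0.4,-12.4],[0.1,0.4,-12.4]],"delta_rot":[[0,0,0],[0,0,0],[0,0,0],[0,0,0],[0,0,0],[0,0,0],[0,0,0],[0,0,0]],"hand":[1,1,1,1,1,1,1,1]}'
```

```text
clock: 13.28
position: [539.7, 117.0, 11.2]
ee_rot: [0.99, -0.144, 0.001, -0.001]
contact_force: [0.9, 0.8, 2.5]
gripper_width: 14.2
grasp_force: 59.7
```

```bash
python3 -m creep '{"translation":[[0,0,0],[0,0,0],[0,0,0.2],[0,0,4],[0,0,10],[0,0,16],[1,-6,17],[2,-12,17]],"delta_rot":[[0,0,0],[0,0,0],[0,0,0],[0,0,0],[0,0,0],[0,0,0],[0,0,-10],[0,0,-20]],"hand":[2.5,3.2,3.2,3.2,3.2,3.2,8,8.5]}'
python3 -m creep '{"translation":[[0.5,-6,0],[1,-12,0],[1.4,-18,0],[1.4,-24.2,0],[1.4,-24.2,0],[1.4,-24.2,0],[1.4,-24.2,0],[1.4,-24.2,0]],"delta_rot":[[0,0,-10],[0,0,-20],[0,0,-30],[0,0,-40],[0,0,-50],[0,0,-60],[0,0,-70],[0,0,-70]],"hand":[8.5,8.5,8.5,8.5,8.5,8.5,8.5,8.5]}'
python3 - <<'E'
from h import *
p,d=get_image("wrist");k=get_calibration("wrist");s=read_state();print(s["position"],s["ee_rot"]);c=cloud(d,k);z=c[...,2]
m=(z>62)&(z<78)&(np.hypot(c[...,0]-573,c[...,1]+245)<60);print(m.sum(),np.percentile(c[m],[1,99],axis=0),cv2.minEnclosingCircle(c[m][:,:2].astype(np.float32)))
p,d=get_image("top");c=cloud(d,get_calibration("top"));q=tray(c);z=c[...,2]
o=(z>14)&(z<38)&(abs(q[...,1]+44)<74)&(abs(q[...,0])<97);print(np.percentile(q[o],[2,98],axis=0),np.percentile(z[o],[50,98]))
cv2.imwrite("pics/t2.png",cv2.resize(p[180:340,100:260,::-1],(560,560),interpolation=2))
E
```

```text
clock: 14.28
position: [559.9, -3.7, 182.4]
ee_rot: [0.949, -0.315, 0.002, -0.001]
contact_force: [-0.0, 0.6, 0.3]
gripper_width: 67.3
grasp_force: 0.0
clock: 15.28
position: [572.8, -245.4, 180.1]
ee_rot: [-0.599, 0.801, 0.0, -0.0]
contact_force: [0.2, -0.5, 0.1]
gripper_width: 85.2
grasp_force: 0.0
[ 572.8 -245.3  180.1] [-0.6  0.8  0.  -0. ]
5595 [[ 545.7 -273.4   64.7]
 [ 601.  -217.4   71.6]] ((573.3555908203125, -244.61849975585938), 29.90439796447754)
[[-78.4 -99.6]
 [ 88.    5.6]] [28.8 34.4]
```

View pics/t2.png

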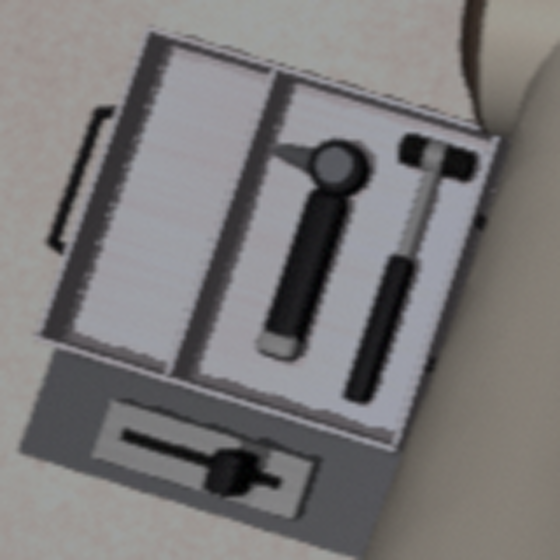

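Both tools lie flat, side by side in the wide bay. Now the jar.

```bash
python3 -m creep '{"translation":[[0,0,-5],[0,0,-10],[0,0,-13],[0,0,-15.2],[0,0,-15.2],[0,0,-15.2],[0,0,-15.2],[0,0,-15.2]],"delta_rot":[[0,0,0],[0,0,0],[0,0,0],[0,0,0],[0,0,0],[0,0,0],[0,0,0],[0,0,0]],"hand":[8.5,8.5,8.5,8.5,8.5,8.5,7,6]}'
python3 -m creep '{"translation":[[0,0,0],[0,0,0],[0,0,0],[0,0,0],[0,0,0]],"delta_rot":[[0,0,0],[0,0,0],[0,0,0],[0,0,0],[0,0,0]],"hand":[5.3,5.3,5.3,5.3,5.3]}'
```

```text
clock: 16.38
position: [573.2, -245.3, 29.2]
ee_rot: [-0.598, 0.801, -0.0, 0.0]
contact_force: [-1.1, 1.1, 0.4]
gripper_width: 60.1
grasp_force: 0.0
clock: 17.0
position: [573.4, -245.4, 29.6]
ee_rot: [-0.598, 0.801, -0.001, 0.0]
contact_force: [-1.8, 1.5, 5.1]
gripper_width: 58.6
grasp_force: 64.4
```

```bash
python3 -m creep '{"translation":[[0,0,2],[0,0,7],[0,0,12],[0.3,5,12],[0.6,11,12],[0.9,17,12],[1.2,23,12],[1.5,29,12]],"delta_rot":[[0,0,0],[0,0,0],[0,0,0],[0,0,0],[0,0,0],[0,0,0],[0,0,0],[0,0,0]],"hand":[5.3,5.3,5.3,5.3,5.3,5.3,5.3,5.3]}'
python3 -m creep '{"translation":[[0.5,6,0],[1,12,0],[1.5,18,0],[1.5,21.7,0],[1.5,21.7,0],[1.5,21.7,0],[1.5,21.7,-3],[1.5,21.7,-6]],"delta_rot":[[0,0,0],[0,0,0],[0,0,0],[0,0,0],[0,0,0],[0,0,0],[0,0,0],[0,0,0]],"hand":[5.3,5.3,5.3,5.3,5.3,5.3,5.3,5.3]}'
python3 - <<'E'
from h import *
s=read_state();print(s["position"],tray(s["position"]))
p,d=get_image("side");c=cloud(d,get_calibration("side"))
p2,d2=get_image("wrist");c2=cloud(d2,get_calibration("wrist"));z=c2[...,2];q=tray(c2)
m=(z>110)&(z<150)&(np.hypot(q[...,0],q[...,1]-77)<45);print(m.sum(),m.any() and np.percentile(np.c_[q[m],z[m]],[2,50,98],axis=0))
cv2.imwrite("pics/w6.png",np.hstack([cv2.resize(p2,(400,300)),cv2.resize(p[170:470,180:480],(300,300))])[:,:,::-1])
E
```

```text
clock: 18.0
position: [587.5, 46.6, 147.9]
ee_rot: [-0.598, 0.801, 0.0, -0.0]
contact_force: [0.8, 0.3, -1.3]
gripper_width: 58.9
grasp_force: 65.0
clock: 19.0
position: [603.1, 260.1, 88.1]
ee_rot: [-0.597, 0.802, 0.0, 0.0]
contact_force: [-0.1, -0.3, -2.5]
gripper_width: 58.8
grasp_force: 65.0
[603.1 260.1  88.1] [ 0.3 75.5]
32705 [[-41.9  45.  112.4]
 [ -0.5  65.  124.8]
 [ 41.8  93.4 145. ]]
```

View pics/w6.png

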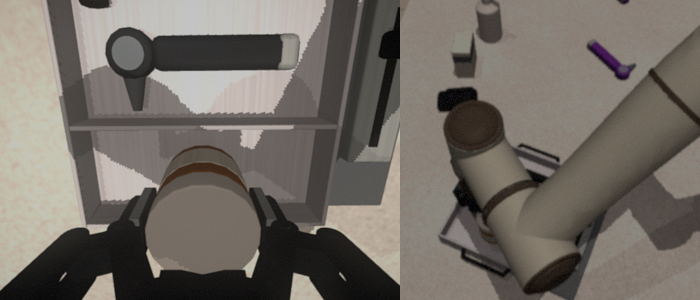

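The jar hangs upright over the narrow bay, clear of the divider at row 123, with the otoscope undisturbed. Lowering now.

```bash
python3 -m creep '{"translation":[[0,0.1,-2],[0,0.1,-3.5],[0,0.1,-4.4],[0,0.1,-4.8],[0,0.1,-5],[0,0.1,-5]],"delta_rot":[[0,0,0],[0,0,0],[0,0,0],[0,0,0],[0,0,0],[0,0,0]],"hand":[5.3,5.3,5.3,5.3,5.3,5.3]}'
python3 -m creep '{"translation":[[0,0,-0.1],[0,0,-0.2],[0,0,-0.2]],"delta_rot":[[0,0,0],[0,0,0],[0,0,0]],"hand":[5.3,5.3,5.3]}'
```

```text
clock: 19.85
position: [603.2, 262.9, 38.6]
ee_rot: [-0.598, 0.801, -0.0, 0.0]
contact_force: [-0.2, -0.9, -1.0]
gripper_width: 58.5
grasp_force: 65.0
clock: 20.23
position: [603.0, 262.7, 36.2]
ee_rot: [-0.598, 0.801, 0.0, -0.0]
contact_force: [-1.4, -0.0, -2.0]
gripper_width: 59.0
grasp_force: 65.0
```

```bash
python3 -m creep '{"translation":[[0,0,-0.1],[0,0,-0.15],[0,0,-0.15]],"delta_rot":[[0,0,0],[0,0,0],[0,0,0]],"hand":[5.3,5.3,5.3]}'
```

```text
clock: 20.6
position: [603.1, 262.8, 35.6]
ee_rot: [-0.598, 0.801, -0.0, 0.0]
contact_force: [-3.0, -0.5, 4.4]
gripper_width: 59.0
grasp_force: 65.5
```

```bash
python3 -m creep '{"translation":[[0,0,0],[0,0,0],[0,0,0],[0,0,3],[0,0,9],[0,0,14],[-2,-1,14],[-6,-2,14]],"delta_rot":[[0,0,0],[0,0,0],[0,0,0],[0,0,0],[0,0,0],[0,0,0],[0,0,10],[0,0,20]],"hand":[7,8,8,8,8,8,8,6]}'
python3 -m creep '{"translation":[[-5,-2,0],[-10,-3.8,0],[-11.3,-3.8,-2],[-11.3,-3.8,-2],[-11.3,-3.8,-2],[-11.3,-3.8,-2],[-11.3,-3.8,-2],[-11.3,-3.8,-2]],"delta_rot":[[0,0,10],[0,0,20],[0,0,30],[0,0,40],[0,0,50],[0,0,60],[0,0,69.8],[0,0,69.8]],"hand":[5,5,5,5,5,5,5,5]}'
python3 - <<'E'
from h import *
p,d=get_image("wrist");k=get_calibration("wrist");s=read_state();print(s["position"],tray(s["position"]),s["ee_rot"]);c=cloud(d,k);z=c[...,2];q=tray(c)
m=(z>56)&(z<67)&(abs(q[...,0]+150)<30)&(abs(q[...,1])<80);print("lock",m.sum(),m.any() and np.percentile(np.c_[q[m],z[m]],[2,50,98],axis=0))
m=(z>70)&(z<83)&(abs(q[...,0])<60)&(abs(q[...,1]-77)<50);print("jar top",m.sum(),m.any() and np.percentile(np.c_[q[m],z[m]],[2,50,98],axis=0))
cv2.imwrite("pics/w7.png",cv2.resize(p,(400,300))[:,:,::-1])
E
```

```text
clock: 21.6
position: [543.3, 242.7, 174.9]
ee_rot: [0.73, -0.684, 0.0, -0.001]
contact_force: [-1.2, 0.0, -0.6]
gripper_width: 63.8
grasp_force: 0.0
clock: 22.6
position: [430.0, 204.7, 154.7]
ee_rot: [0.989, -0.146, 0.0, -0.0]
contact_force: [0.2, 0.4, 0.0]
gripper_width: 50.4
grasp_force: 0.0
[430.  204.7 154.7] [-149.8  -27.1] [ 1.  -0.1  0.  -0. ]
lock 1217 [[-165.2  -36.1   57.9]
 [-151.2  -26.3   62. ]
 [-139.3  -16.9   63.5]]
jar top 2791 [[-29.2  54.1  71.2]
 [-20.3  76.5  75.9]
 [-14.2  99.7  77.5]]
```

View pics/w7.png

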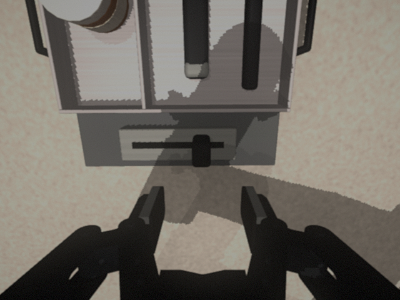

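The lock grip is at (202,150), centred between the fingers, and jar, otoscope and hammer are in place. Next I grasp the grip.

```bash
python3 -m creep '{"translation":[[0,0,-5],[0,0,-9],[0,0,-11.5],[0,0,-12],[0,0,-12],[0,0,-12],[0,0,-12],[0,0,-12]],"delta_rot":[[0,0,0],[0,0,0],[0,0,0],[0,0,0],[0,0,0],[0,0,0],[0,0,0],[0,0,0]],"hand":[5,5,5,5,5,3,2.4,1.5]}'
python3 -m creep '{"translation":[[0,0,0],[0,0,0],[0,0,0]],"delta_rot":[[0,0,0],[0,0,0],[0,0,0]],"hand":[1.5,1.5,1.5]}'
```

```text
clock: 23.65
position: [430.5, 205.3, 35.8]
ee_rot: [0.989, -0.145, 0.001, -0.001]
contact_force: [-1.6, 0.7, 5.2]
gripper_width: 19.2
grasp_force: 58.8
clock: 24.02
position: [430.6, 205.3, 35.8]
ee_rot: [0.989, -0.145, 0.001, -0.001]
contact_force: [-2.1, -0.6, 5.4]
gripper_width: 19.2
grasp_force: 58.9
```

```bash
python3 -m creep '{"translation":[[0.29,0.96,0],[0.57,1.92,0],[0.86,2.87,0],[1.14,3.83,0],[1.43,4.79,0],[1.57,5.27,0],[1.72,5.75,0],[1.72,5.75,0]],"delta_rot":[[0,0,0],[0,0,0],[0,0,0],[0,0,0],[0,0,0],[0,0,0],[0,0,0],[0,0,0]],"hand":[1.5,1.5,1.5,1.5,1.5,1.5,1.5,1.5]}'
python3 -m creep '{"translation":[[0.09,0.29,0],[0.17,0.57,0],[0.23,0.77,0],[0.29,0.96,0],[0.29,0.96,0]],"delta_rot":[[0,0,0],[0,0,0],[0,0,0],[0,0,0],[0,0,0]],"hand":[1.5,1.5,1.5,1.5,1.5]}'
```

```text
clock: 25.02
position: [447.5, 262.7, 35.8]
ee_rot: [0.989, -0.145, 0.0, -0.0]
contact_force: [-2.5, 0.7, 5.9]
gripper_width: 19.0
grasp_force: 59.0
clock: 25.65
position: [450.2, 271.9, 35.8]
ee_rot: [0.989, -0.145, 0.0, -0.0]
contact_force: [-3.2, -1.1, 6.0]
gripper_width: 19.0
grasp_force: 59.0
```

```bash
python3 -m creep '{"translation":[[0.11,0.38,0],[0.17,0.57,0],[0.17,0.57,0]],"delta_rot":[[0,0,0],[0,0,0],[0,0,0]],"hand":[1.5,1.5,1.5]}'
python3 -m creep '{"translation":[[0.06,0.19,0],[0.11,0.38,0],[0.11,0.38,0]],"delta_rot":[[0,0,0],[0,0,0],[0,0,0]],"hand":[1.5,1.5,1.5]}'
python3 -m creep '{"translation":[[0.06,0.19,0],[0.11,0.38,0],[0.11,0.38,0]],"delta_rot":[[0,0,0],[0,0,0],[0,0,0]],"hand":[1.5,1.5,1.5]}'
```

```text
clock: 26.02
position: [451.5, 276.5, 35.8]
ee_rot: [0.989, -0.145, -0.0, 0.001]
contact_force: [-2.1, -4.2, 9.2]
gripper_width: 19.1
grasp_force: 59.2
clock: 26.4
position: [451.5, 276.7, 35.7]
ee_rot: [0.989, -0.145, -0.002, 0.004]
contact_force: [-1.4, -13.0, 14.0]
gripper_width: 19.1
grasp_force: 60.0
clock: 26.78
position: [451.4, 276.9, 35.7]
ee_rot: [0.989, -0.146, -0.003, 0.008]
contact_force: [0.5, -20.9, 17.5]
gripper_width: 19.2
grasp_force: 60.7
```

```bash
python3 -m creep '{"translation":[[0,0,0],[0,0,0],[0,0,0],[0,0,0],[0,0,4],[0,0,10],[-2,0,14],[-6,0,16]],"delta_rot":[[0,0,0],[0,0,0],[0,0,0],[0,0,0],[0,0,0],[0,0,0],[0,0,0],[0,0,0]],"hand":[3.5,5,5,5,5,5,5,5]}'
python3 -m creep '{"translation":[[0,4,0],[-1,10,2],[-1,10,2],[-1,10,2]],"delta_rot":[[0,0,0],[0,0,0],[0,0,0],[0,0,0]],"hand":[5,5,5,5]}'
python3 - <<'E'
from h import *
p,d=get_image("top");k=get_calibration("top");c=cloud(d,k);z=c[...,2];q=tray(c)
m=(z>56)&(z<67)&(abs(q[...,0]+150)<30)&(abs(q[...,1])<110);print("lock",m.sum(),m.any() and np.percentile(np.c_[q[m],z[m]],[2,50,98],axis=0))
m=(z>65)&(z<85)&(abs(q[...,0])<60)&(abs(q[...,1]-77)<40);print("jar",m.sum(),m.any() and np.percentile(np.c_[q[m],z[m]],[2,50,98],axis=0))
cv2.imwrite("pics/t3.png",np.hstack([cv2.resize(p[180:340,100:260],(400,400)),cv2.resize(get_image("side")[0][170:470,180:480],(400,400))])[:,:,::-1])
E
```

```text
clock: 27.78
position: [394.7, 286.4, 197.1]
ee_rot: [0.989, -0.146, 0.001, -0.002]
contact_force: [-1.0, 0.1, 0.8]
gripper_width: 50.1
grasp_force: 0.0
clock: 28.28
position: [383.3, 385.0, 214.1]
ee_rot: [0.989, -0.145, -0.0, 0.001]
contact_force: [-0.0, 0.2, -0.3]
gripper_width: 50.0
grasp_force: 0.0
lock 120 [[-165.5   35.4   57.4]
 [-152.6   44.4   62.6]
 [-139.6   54.8   66.2]]
jar 605 [[-26.3  49.   68.6]
 [  0.1  75.5  76.7]
 [ 27.  103.8  80.4]]
```

View pics/t3.png

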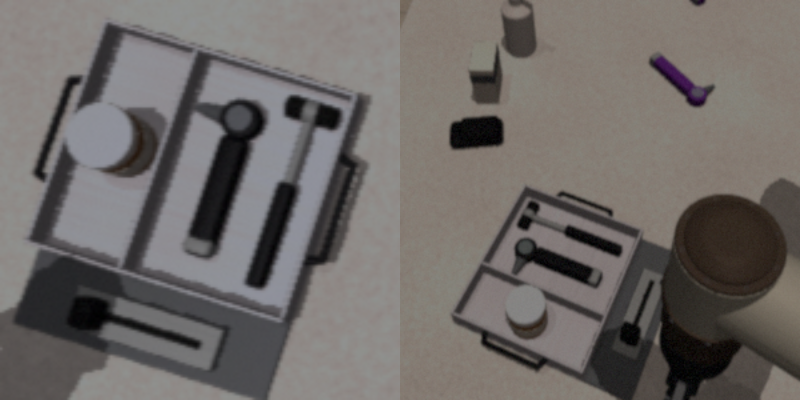

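Everything is in place: the tools are flat, the jar is upright, and the lock grip sits at tray y ≈ +45, the end of its slot. Bystanders have not moved.

```bash
python3 -c "
from bench import *
print(job_done())"
```

```text
the job is handed in; nothing more can be done
None
```

The job is handed in at about 28 s of the 72 s allowed: the otoscope and hammer lie flat side by side in the wide bay, the jar was set down upright in the narrow bay, and the lock was slid to its end stop, with the mouse, carton and pump bottle left alone.

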